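# Pack the round chocolates into their gift boxes by size

### The arm

A 6-joint arm with a two-finger parallel gripper is mounted at the origin on the work surface. World frame = base frame: x ahead of the robot, y to its left, z up, the work surface at z = 0. Lengths are in mm, angles in rad, forces in N, time in s.
With the tool pointing down it reaches from about 375 to 900 mm from the base axis. Payload 3.1 kg.
Tool frame: the origin (TCP) lies at the very end of the fingers, on their centre line; the grasp point (between the pads) lies 19 mm behind it; z points along the fingers, y is the line along which they close (so a half turn about z gives the same grasp; the last joint's range is limited). The gripper opens to 85 mm and grips with 20 to 120 N. Pads are 22 mm wide; open, the fingers measure 114 mm over their backs; the gripper's body (76 mm by 85 mm) begins 54 mm behind the grasp point. The pads swing forward as they close: fully open they stand 13 mm farther back than shut.
Start: joints at [-1.298, 0.527, 1.433, -0, 1.181, -0.178], TCP at [272.322, -562.528, 231.31] pointing down, gripper open.
Joint ranges: [-3.08, 3.08], [-0.75, 2.2], [0.22, 2.44], [-1.43, 4.57], [0, 2.65], [-2.85, 2.85]. Speed limits (rad/s): [2.79, 2.79, 3.14, 3.14, 3.14, 3.14].

### API

Orientations are given as a unit quaternion [x, y, z, w].
In Python, from workcell import manip gives the robot as it stands.
- The arm moves only by the tool move_arm, never from a script. Its argument "plan" is a list of rows, each a list of 3 entries, a list of its own where there are three numbers: the shift along the world's x, y, z in units of 60 mm (1.0 is 60 mm), then the turn about the world's z in units of 6 degrees (1.0 is 6 degrees), then the finger opening in mm, from 0 to 85.4. A call has 1 to 5 rows; each row is the pose to reach, as a shift and turn from the pose commanded when the call began; what a row does not reach only later rows make up. A row lasts 1/8 s, in which the tool goes at most 62.5 mm and 10.7 degrees, less where a joint would pass 70% of its speed; a pose out of reach is approached as far as the arm can. A call with a gripper value outside its range is refused whole. The fingers move at their own pace and stop on an object; "force" is the grip in N (left out, the last holds). Time passes only in rows, so rows that repeat a pose let the fingers close. It gives the time, the measured TCP pose, the force, the opening and the grip force at its end, in the units of the state.
- manip.state(): the state, without advancing time (a new reading comes with each control period).
- manip.grab_frame(name): name is "scene" or "top" or "wrist"; returns a dict with "pixels" (400x640x3 uint8, red, green, blue), "vertical_fov" (degrees; the focal length in pixels is half the picture's height over the tangent of half this angle, whatever the lens; pixels are square), "cx", "cy" (the principal point, pixels), "world_to_cam" (4x4, takes a point from world to camera coordinates); the wrist camera has in their place "T_tool_cam" (4x4, takes a point from camera to tool coordinates, whose origin is the TCP and whose axes are the flange's). Camera axes: x right, y down, z forward; pixel columns grow to the right and rows downward; lengths in mm; the calibration is good to about 2 mm. A picture is of the moment at which its call begins: read the wrist's pose just before it. There is no depth.
- manip.hand_in(): hands the job in; it is judged then, once.
The state is a dict: "clock": time; "joint_pos": joint angles; "joint_velocities": joint speeds; "joint_efforts": joint torques, N m; "tool_pos": TCP position; "eef_rot": TCP orientation; "contact_force": force on the tool from outside, world axes, zero at the start; "ft_torque": the same for the moment, N m; "grip_width": finger opening in mm; "grasp_force": force on a finger pad.
Only numpy, scipy, OpenCV 4.12 (cv2) and the standard library are available. Lean on these libraries where they do the work, as an engineer would, in place of code of your own. Each camera call takes 0.05 s, during which the arm holds its last target. There are 200 camera calls.

### The job

Pack the four round chocolates from the tray into the four gift boxes: the largest into the largest box, and so on down to the smallest into the smallest box, one after another, starting with the largest and going down in size. Set each one down gently, upright on the floor of its box, and leave the two square chocolates undisturbed on the tray.

Things in the scene. Friction and masses are not known exactly. Their poses are not given: they have to be found in the camera images.
- round_1: the largest of four round dark chocolates, standing loose on the copper tray (fixed, 4 mm thick): a cylinder 56 mm across and 38 mm tall, side straight up to 29 mm above its foot, then a low dome; a cream bead stands 4 mm above the top; white paper case 6 mm high round its foot. Mass about 100 g. Origin at the centre of its underside, z up
- round_2: the second largest of four round dark chocolates, standing loose on the copper tray (fixed, 4 mm thick): a cylinder 44 mm across and 34 mm tall, side straight up to 25 mm above its foot, then a low dome; a cream bead stands 4 mm above the top; white paper case 6 mm high round its foot. Mass about 60 g. Origin at the centre of its underside, z up
- round_3: the third largest of four round dark chocolates, standing loose on the copper tray (fixed, 4 mm thick): a cylinder 34 mm across and 30 mm tall, side straight up to 21 mm above its foot, then a low dome; a cream bead stands 4 mm above the top; white paper case 6 mm high round its foot. Mass about 32 g. Origin at the centre of its underside, z up
- round_4: the smallest of four round dark chocolates, standing loose on the copper tray (fixed, 4 mm thick): a cylinder 24 mm across and 26 mm tall, side straight up to 17 mm above its foot, then a low dome; a cream bead stands 4 mm above the top; white paper case 6 mm high round its foot. Mass about 16 g. Origin at the centre of its underside, z up
- square_1: a square dark chocolate, 40 x 40 mm and 26 mm tall with a thin cream bar across its top, loose on the tray among the round ones; to be left alone. Origin at the centre of its underside, x and y along its sides
- square_2: a square dark chocolate, 30 x 30 mm and 26 mm tall with a thin cream bar across its top, loose on the tray among the round ones; to be left alone. Origin at the centre of its underside, x and y along its sides
- box_1: the largest of four low open square gift boxes, brown card with an orange floor, fixed to the counter: 78 mm square inside, 82 mm outside, walls 2 mm thick, rim 10 mm above the counter, inner floor 3 mm above the counter. Belongs to the largest round chocolate (56 mm), which is thus 22 mm narrower than it. Origin at the centre of its underside (counter level), x and y along its sides
- box_2: the second largest of four low open square gift boxes, brown card with an orange floor, fixed to the counter: 66 mm square inside, 70 mm outside, walls 2 mm thick, rim 10 mm above the counter, inner floor 3 mm above the counter. Belongs to the second largest round chocolate (44 mm), which is thus 22 mm narrower than it. Origin at the centre of its underside (counter level), x and y along its sides
- box_3: the third largest of four low open square gift boxes, brown card with an orange floor, fixed to the counter: 56 mm square inside, 60 mm outside, walls 2 mm thick, rim 10 mm above the counter, inner floor 3 mm above the counter. Belongs to the third largest round chocolate (34 mm), which is thus 22 mm narrower than it. Origin at the centre of its underside (counter level), x and y along its sides
- box_4: the smallest of four low open square gift boxes, brown card with an orange floor, fixed to the counter: 46 mm square inside, 50 mm outside, walls 2 mm thick, rim 10 mm above the counter, inner floor 3 mm above the counter. Belongs to the smallest round chocolate (24 mm), which is thus 22 mm narrower than it. Origin at the centre of its underside (counter level), x and y along its sides
Mind the look-alikes: they are no part of the job. What is shaped like the round_2 but blue or red is not meant.

How it is judged (in metres and radians):
On the way, in this order (a step that is already met when the one before it is completed fails the run):
1. the largest round chocolate stands upright on the floor of the largest box, released (horizontal distance between round_1 and box_1 below 0.017 m and z of round_1 in the frame of box_1 between 0 and 0.006 m and angle between round_1's own z axis and vertical below 0.1 rad and linear speed of round_1 below 0.03 m/s and contact force between the fingers and round_1 below 0.1 N), for 0.2 s.
2. the second largest round chocolate stands upright on the floor of the second largest box, released (horizontal distance between round_2 and box_2 below 0.017 m and z of round_2 in the frame of box_2 between 0 and 0.006 m and angle between round_2's own z axis and vertical below 0.1 rad and linear speed of round_2 below 0.03 m/s and contact force between the fingers and round_2 below 0.1 N), for 0.2 s.
3. the third largest round chocolate stands upright on the floor of the third largest box, released (horizontal distance between round_3 and box_3 below 0.017 m and z of round_3 in the frame of box_3 between 0 and 0.006 m and angle between round_3's own z axis and vertical below 0.1 rad and linear speed of round_3 below 0.03 m/s and contact force between the fingers and round_3 below 0.1 N), for 0.2 s.
4. the smallest round chocolate stands upright on the floor of the smallest box, released (horizontal distance between round_4 and box_4 below 0.017 m and z of round_4 in the frame of box_4 between 0 and 0.006 m and angle between round_4's own z axis and vertical below 0.1 rad and linear speed of round_4 below 0.03 m/s and contact force between the fingers and round_4 below 0.1 N), for 0.2 s.
At the end, for the whole second after the job is handed in: Each round chocolate stands upright (within 0.1 rad), released and at rest on the floor of the box of its own size rank, its centre within 17 mm of the box's centre (that is, anywhere inside the walls); both square chocolates are upright and within 15 mm of where they began (all of step 1 and all of step 2 and all of step 3 and all of step 4 and distance of each of square_1, square_2 from where it was at the start of the episode below 0.015 m and angle between each of square_1, square_2's own z axis and vertical below 0.1 rad); the robot touches nothing.
It fails at once if a square chocolate is moved more than 15 mm or tipped over ((distance of square_1 from where it was at the start of the episode above 0.015 m or angle between square_1's own z axis and vertical above 0.3 rad) or (distance of square_2 from where it was at the start of the episode above 0.015 m or angle between square_2's own z axis and vertical above 0.3 rad)).
It fails at once if a round chocolate is dropped (it falls free of the fingers at more than 0.7 m/s, a drop of about 25 mm) ((linear speed of round_1 above 0.7 m/s and contact force between the fingers and round_1 below 0.1 N) or (linear speed of round_2 above 0.7 m/s and contact force between the fingers and round_2 below 0.1 N) or (linear speed of round_3 above 0.7 m/s and contact force between the fingers and round_3 below 0.1 N) or (linear speed of round_4 above 0.7 m/s and contact force between the fingers and round_4 below 0.1 N)).
It also fails if it takes over 80 s, if anything falls off the work surface, if the arm or the gripper's body presses on something with over 40 N, if the wrist force passes 120 N, or if a joint passes its speed limit or range.

## Working session

There is one attempt and no reset: what is moved stays moved. The work goes in short steps, Python scripts to look and compute and a tool call to move; the robot and the scene stay as the last step left them, time stands still between calls to the robot, and variables do not carry over. Pictures are saved under pics/ and viewed, at most 14 in all, crops included, and the job is handed in when it is done.

Besides the shell and the picture viewer there is one more tool, called after "Emit:" by a JSON object that holds its "name" and its "arguments", one argument or row to a line. move_arm: Moves the arm, as the interface text tells. Its arguments: {"type":"object","properties":{"plan":{"type":"array"},"force":{"type":"number"}},"required":["plan"]}

```bash
mkdir -p pics; ls; cat > h.py <<'E'
from workcell import manip
import numpy as np, cv2, pickle
def shot(name,tag):
    f=manip.grab_frame(name); pickle.dump(f,open(f'pics/{tag}.pkl','wb'))
    cv2.imwrite(f'pics/{tag}.png',cv2.cvtColor(f['pixels'],cv2.COLOR_RGB2BGR)); return f
def ray(f,u,v):
    H=f['pixels'].shape[0]; fl=H/2/np.tan(np.radians(f['vertical_fov'])/2)
    M=np.linalg.inv(np.array(f['world_to_cam'])); d=M[:3,:3]@[(u-f['cx'])/fl,(v-f['cy'])/fl,1]
    return M[:3,3],d
def w(f,u,v,z):
    o,d=ray(f,u,v); return o+d*(z-o[2])/d[2]
def px(f,p):
    H=f['pixels'].shape[0]; fl=H/2/np.tan(np.radians(f['vertical_fov'])/2)
    c=np.array(f['world_to_cam'])@np.r_[p,1]; return fl*c[0]/c[2]+f['cx'],fl*c[1]/c[2]+f['cy']
E
python3 - <<'E'
from h import *
for n in('top','scene'):
    f=shot(n,n); print(n,{k:v for k,v in f.items() if k!='pixels'})
print(manip.state())
E
```

```text
pics
top {'vertical_fov': 52.6987372541184, 'cx': 317.44680557489744, 'cy': 195.29753548179875, 'world_to_cam': array([[ 1.74516190e-02, -9.99804944e-01,  9.24740123e-03,
        -2.31843143e+01],
       [-9.92741946e-01, -1.84275451e-02, -1.18843820e-01,
         6.07379271e+02],
       [ 1.18991046e-01, -7.10626602e-03, -9.92869897e-01,
         1.05747314e+03],
       [ 0.00000000e+00,  0.00000000e+00,  0.00000000e+00,
         1.00000000e+00]])}
scene {'vertical_fov': 46.31703198972056, 'cx': 320.9099242433461, 'cy': 199.95488069008923, 'world_to_cam': array([[ 1.35535427e-01,  9.90753306e-01,  6.16726359e-03,
        -1.01187020e+02],
       [ 7.33855032e-01, -9.62057075e-02, -6.72459110e-01,
        -4.32868284e+02],
       [-6.65647760e-01,  9.56679103e-02, -7.40108580e-01,
         1.44020058e+03],
       [ 0.00000000e+00,  0.00000000e+00,  0.00000000e+00,
         1.00000000e+00]])}
{'clock': 0.1, 'joint_pos': array([-1.29848511e+00,  5.28384785e-01,  1.43379577e+00,  1.17238787e-05,
        1.18144324e+00, -1.78514611e-01]), 'joint_velocities': array([ 0.00057273, -0.00161991, -0.00360006,  0.0003202 , -0.00011073,
       -0.00010399]), 'joint_efforts': array([-3.63654026e-04, -4.43304849e+01, -1.78586555e+01, -1.83540610e-04,
        3.88490036e-03,  4.37616109e-06]), 'tool_pos': array([ 272.15710669, -561.89177557,  230.41751461]), 'eef_rot': array([ 9.74701896e-01,  2.23506559e-01, -4.21958916e-05, -1.01470365e-03]), 'contact_force': array([ 1.37180304,  0.3249301 , -0.29216718]), 'ft_torque': array([0.01337248, 0.05793446, 0.04111481]), 'grasp_force': 0.0, 'grip_width': 85.32832898542517}
```

View pics/top.png

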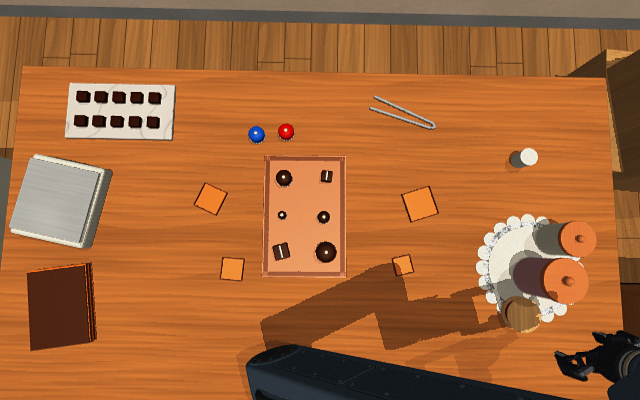

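View pics/scene.png

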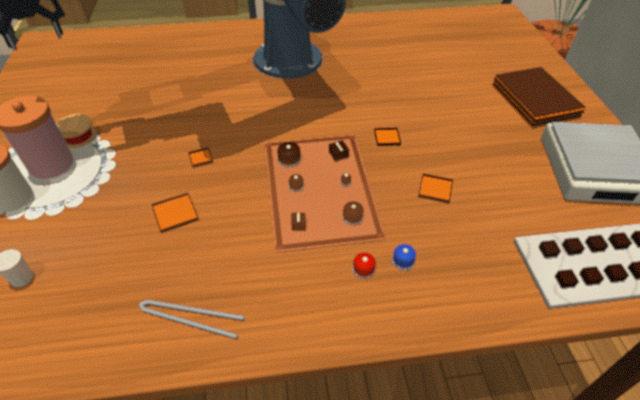

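The top view shows the tray at u 263–346, v 156–276. It holds round dark chocolates at about (284,178), (282,215), (324,217) and (326,252), and squares at (327,176) and (281,251). The boxes are at (420,204), (210,199), (232,268) and (403,264). The blue ball at (256,134) and red ball at (286,131) lie off the tray and are look-alikes. I'll confirm this in one enlarged crop.

```bash
python3 - <<'E'
from h import *
f=pickle.load(open('pics/top.pkl','rb')); im=cv2.cvtColor(f['pixels'],cv2.COLOR_RGB2BGR)
c=cv2.resize(im[120:285,190:445],None,fx=3.1,fy=3.1,interpolation=cv2.INTER_CUBIC); cv2.imwrite('pics/crop1.png',c)
hsv=cv2.cvtColor(im,cv2.COLOR_BGR2HSV)
m=((hsv[...,0]>8)&(hsv[...,0]<19)&(hsv[...,1]>190)&(hsv[...,2]>215)).astype('uint8')
n,_,st,ce=cv2.connectedComponentsWithStats(m)
for s,k in zip(st[1:],ce[1:]):
    if s[4]>150: print(s,k.round(1),w(f,*k,3).round(1))
E
```

```text
[195 184  31  30 519] [210.1 198.4] [597.4 286.1   3. ]
[403 187  34  34 727] [419.7 203.6] [ 593.5 -298.4    3. ]
[394 256  19  18 167] [404.8 264.4] [ 425.5 -255.3    3. ]
[221 258  22  22 395] [231.7 268.7] [405.9 217.9   3. ]
```

View pics/crop1.png

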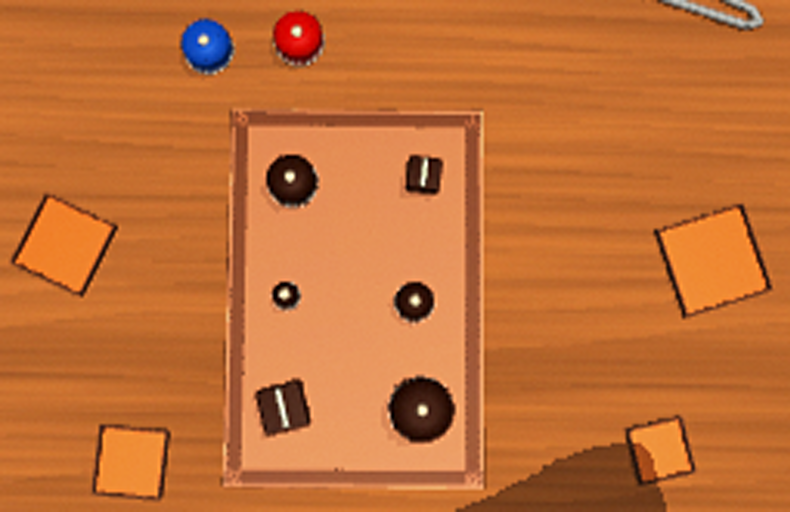

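The crop confirms the assignment. Only dark rounds on the tray are candidates, ranked by size:

| Rank | Chocolate (crop px) | Box (crop px) |
|---|---|---|
| 1 | (422,410) | (713,261) |
| 2 | (291,180) | (65,245) |
| 3 | (414,301) | (131,462) |
| 4 | (285,294) | (660,450) |

The blue and red balls at (206,45) and (298,37) have the wrong colour and are off the tray. The squares are at (283,407) and (424,174).

```bash
python3 - <<'E'
from h import *
from scipy.optimize import minimize
f=pickle.load(open('pics/top.pkl','rb')); im=f['pixels'].astype(int)
C={'r1':(422,410,28,29),'r2':(289,176,22,25),'r3':(415,300,17,21),'r4':(285,294,12,17)}
a=np.linspace(0,2*np.pi,72,endpoint=False)
dark=(im.max(2)<115).astype('uint8')
for k,(u,v,r,h) in C.items():
    p=w(f,u/3.1+190-.3,v/3.1+120-.3,4+h+9+2)[:2]
    U,V=px(f,[*p,20]); S=20; u0,v0=int(U)-S,int(V)-S
    d=cv2.resize(dark[v0:v0+2*S,u0:u0+2*S],None,fx=8,fy=8,interpolation=cv2.INTER_NEAREST)
    d=cv2.morphologyEx(d,cv2.MORPH_CLOSE,np.ones((40,40)))
    def cost(q):
        P=[px(f,[q[0]+r*np.cos(t),q[1]+r*np.sin(t),z]) for z in (10,4+h) for t in a]
        P=((np.array(P)-[u0,v0]+.5)*8).astype('int32')
        m=np.zeros_like(d); cv2.fillConvexPoly(m,cv2.convexHull(P),1); return float((m!=d).mean())
    s=minimize(cost,p,method='Nelder-Mead',options=dict(initial_simplex=[p,p+[4,0],p+[0,4]]))
    print(k,'bead',p.round(1),'fit',s.x.round(1),round(s.fun,4))
for k,(u,v) in {'sq1':(283,407),'sq2':(424,174)}.items(): print(k,w(f,u/3.1+190,v/3.1+120,30).round(1))
B={'b1':[(658,231),(742,206),(770,289),(687,316)],'b2':[(46,196),(116,228),(83,294),(13,263)],'b3':[(99,426),(168,429),(163,498),(94,493)],'b4':[(627,430),(682,417),(693,469),(642,482)]}
for k,c in B.items():
    q=np.array([w(f,u/3.1+190-.3,v/3.1+120-.3,10) for u,v in c]); print(k,q.mean(0).round(1),np.linalg.norm(q-np.roll(q,1,0),axis=1).round(0))
E
```

```text
r1 bead [456.2 -37. ] fit [456.4 -36.9] 0.0131
r2 bead [656.9  82.3] fit [656.8  81.6] 0.009
r3 bead [550.6 -29.7] fit [550.3 -29.4] 0.007
r4 bead [554.1  83.6] fit [554.3  84. ] 0.0056
sq1 [455.7  81.9  30. ]
sq2 [661.8 -36.9  30. ]
b1 [ 592.7 -297.6   10. ] [80. 80. 78. 79.]
b2 [595.7 283.   10. ] [66. 70. 65. 69.]
b3 [406.7 215.7  10. ] [58. 61. 60. 60.]
b4 [ 424.9 -248.6   10. ] [47. 50. 46. 46.]
```

Emit:
{"name": "move_arm", "arguments": {
  "plan": [
    [[0.3, 0.9, 0], -1, 85],
    [[0.6, 1.8, 0], -2, 85],
    [[0.9, 2.7, 0], -3, 85],
    [[1.2, 3.6, -0.2], -4, 85],
    [[1.5, 4.4, -0.3], -4.3, 85]
  ],
  "force": 30
}}

```text
clock: 0.72
tool_pos: [362.2, -296.1, 212.7]
eef_rot: [1.0, -0.001, -0.0, -0.001]
contact_force: [0.2, -0.8, -0.4]
grip_width: 84.7
grasp_force: 0.0
```

Emit:
{"name": "move_arm", "arguments": {
  "plan": [
    [[0.32, 0.9, -0.3], 0, 85],
    [[0.65, 1.8, -0.7], 0, 85],
    [[0.97, 2.7, -1.1], 0, 85],
    [[1.3, 3.6, -1.5], 0, 85],
    [[1.567, 4.358, -1.888], 0, 85]
  ]
}}

```text
clock: 1.35
tool_pos: [456.8, -35.1, 99.2]
eef_rot: [1.0, 0.001, 0.0, -0.0]
contact_force: [0.7, -0.4, -0.4]
grip_width: 85.0
grasp_force: 0.0
```

Emit:
{"name": "move_arm", "arguments": {
  "plan": [
    [[0, 0, 0], 0, 85],
    [[0, 0, 0], 0, 85]
  ]
}}

```text
clock: 1.6
tool_pos: [456.4, -37.2, 100.0]
eef_rot: [1.0, 0.001, -0.0, 0.0]
contact_force: [0.2, -0.8, 0.6]
grip_width: 85.2
grasp_force: 0.0
```

Emit:
{"name": "move_arm", "arguments": {
  "plan": [
    [[0, 0, -0.7], 0, 85],
    [[0, 0, -1.2], 0, 85],
    [[0, 0, -1.483], 0, 85],
    [[0, 0, -1.483], 0, 85],
    [[0, 0, -1.483], 0, 50]
  ]
}}

```text
clock: 2.22
tool_pos: [456.9, -38.2, 11.9]
eef_rot: [1.0, -0.001, 0.001, 0.0]
contact_force: [0.3, 0.3, -0.1]
grip_width: 69.5
grasp_force: 0.0
```

Emit:
{"name": "move_arm", "arguments": {
  "plan": [
    [[0, 0, 0], 0, 50],
    [[0, 0, 0], 0, 50],
    [[0, 0, 0], 0, 50],
    [[0, 0, 0], 0, 50]
  ]
}}

```text
clock: 2.72
tool_pos: [457.0, -37.7, 12.4]
eef_rot: [1.0, 0.0, 0.001, 0.001]
contact_force: [-2.0, -3.2, 6.8]
grip_width: 54.6
grasp_force: 31.2
```

Emit:
{"name": "move_arm", "arguments": {
  "plan": [
    [[0, 0, 0.2], 0, 50],
    [[0, 0, 0.7], 0, 50],
    [[0, 0, 1.2], 0, 50],
    [[0, 0, 1.5], 0, 50],
    [[0, 0, 1.5], 0, 50]
  ]
}}

```text
clock: 3.35
tool_pos: [457.2, -37.1, 102.9]
eef_rot: [1.0, 0.0, 0.002, 0.001]
contact_force: [0.3, 0.4, -1.3]
grip_width: 54.7
grasp_force: 32.4
```

```bash
python3 -c "
from h import *
print(manip.state()['contact_force']); shot('wrist','w1')"
```

```text
[ 0.2882932   0.426258   -1.30372799]
```

View pics/w1.png

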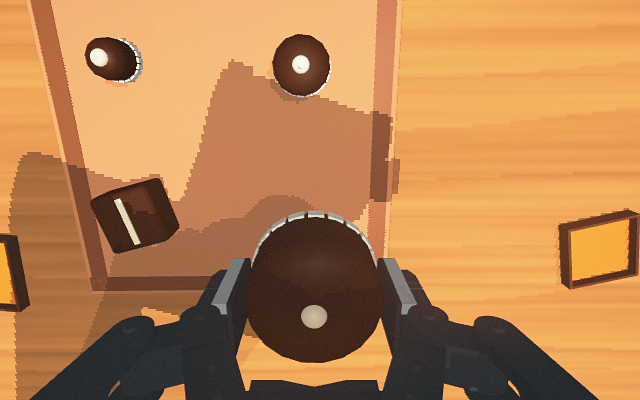

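Round_1 is held upright and centred between the pads, with its bead at (314,317). I'm carrying it to box_1.

Emit:
{"name": "move_arm", "arguments": {
  "plan": [
    [[0.2, -0.4, 0], 0, 50],
    [[0.55, -1.05, 0], 0, 50],
    [[0.9, -1.7, 0], 0, 50],
    [[1.25, -2.4, 0], 0, 50],
    [[1.6, -3.1, 0], 0, 50]
  ]
}}

```text
clock: 4.03
tool_pos: [552.0, -223.8, 99.6]
eef_rot: [1.0, 0.0, -0.001, -0.001]
contact_force: [0.6, 0.3, -1.2]
grip_width: 55.0
grasp_force: 32.4
```

Emit:
{"name": "move_arm", "arguments": {
  "plan": [
    [[0.35, -0.65, 0], 0, 50],
    [[0.678, -1.25, 0], 0, 50],
    [[0.678, -1.25, -0.3], 0, 50],
    [[0.678, -1.25, -0.8], 0, 50],
    [[0.678, -1.25, -1.2], 0, 50]
  ]
}}

```text
clock: 4.65
tool_pos: [590.8, -295.9, 25.8]
eef_rot: [1.0, 0.0, -0.002, -0.002]
contact_force: [0.2, 0.5, -0.9]
grip_width: 54.7
grasp_force: 32.4
```

Emit:
{"name": "move_arm", "arguments": {
  "plan": [
    [[0, 0, -0.1], 0, 50],
    [[0, 0, -0.15], 0, 50],
    [[0, 0, -0.15], 0, 50]
  ]
}}

```text
clock: 5.03
tool_pos: [593.3, -298.0, 20.5]
eef_rot: [1.0, 0.0, 0.0, 0.0]
contact_force: [0.5, -0.5, -1.1]
grip_width: 54.8
grasp_force: 32.4
```

Emit:
{"name": "move_arm", "arguments": {
  "plan": [
    [[0, 0, -0.06], 0, 50],
    [[0, 0, -0.11], 0, 50],
    [[0, 0, -0.135], 0, 50],
    [[0, 0, -0.135], 0, 50]
  ]
}}

```text
clock: 5.52
tool_pos: [592.9, -298.0, 11.8]
eef_rot: [1.0, 0.0, -0.0, -0.0]
contact_force: [0.1, 0.1, -0.5]
grip_width: 54.7
grasp_force: 32.4
```

Emit:
{"name": "move_arm", "arguments": {
  "plan": [
    [[0, 0, -0.01], 0, 55],
    [[0, 0, -0.01], 0, 60],
    [[0, 0, -0.01], 0, 70],
    [[0, 0, -0.01], 0, 75],
    [[0, 0, -0.01], 0, 75]
  ]
}}

```text
clock: 6.15
tool_pos: [593.1, -298.1, 11.4]
eef_rot: [1.0, 0.0, 0.0, 0.0]
contact_force: [-0.1, 0.2, -0.0]
grip_width: 74.8
grasp_force: 0.0
```

Emit:
{"name": "move_arm", "arguments": {
  "plan": [
    [[0, 0, 0.1], 0, 75],
    [[0, 0, 0.5], 0, 75],
    [[0, 0, 1.0], 0, 85],
    [[0, 0, 1.5], 0, 85],
    [[0, 0, 1.5], 0, 85]
  ]
}}

```text
clock: 6.78
tool_pos: [594.9, -299.3, 104.6]
eef_rot: [1.0, 0.0, 0.003, 0.002]
contact_force: [0.8, 0.5, 0.2]
grip_width: 84.7
grasp_force: 0.0
```

```bash
python3 -c "
from h import *
shot('wrist','w2'); print(manip.state()['tool_pos'])"
```

```text
[ 593.70261672 -298.49358802  102.74269432]
```

View pics/w2.png

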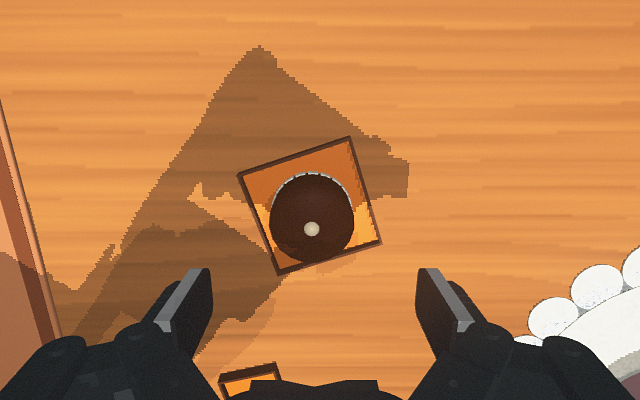

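Round_1 stands upright inside box_1: chocolate at (311,219), rim centre at about (311,207), with the difference explained by height. Next is round_2.

Emit:
{"name": "move_arm", "arguments": {
  "plan": [
    [[0.16, 0.95, 0], 0, 80],
    [[0.33, 1.95, 0], 0, 80],
    [[0.5, 2.95, 0], 0, 80],
    [[0.67, 3.95, 0], 0, 80],
    [[0.83, 4.95, 0], 0, 80]
  ]
}}

```text
clock: 7.45
tool_pos: [641.9, 1.0, 99.7]
eef_rot: [1.0, 0.0, -0.001, -0.0]
contact_force: [0.5, -0.5, 0.5]
grip_width: 80.0
grasp_force: 0.0
```

Emit:
{"name": "move_arm", "arguments": {
  "plan": [
    [[0.12, 0.7, 0], 0, 80],
    [[0.233, 1.382, 0], 0, 80],
    [[0.233, 1.382, -0.3], 0, 80],
    [[0.233, 1.382, -0.6], 0, 80],
    [[0.233, 1.382, -0.6], 0, 80]
  ]
}}

```text
clock: 8.07
tool_pos: [654.4, 80.6, 62.1]
eef_rot: [1.0, -0.001, -0.003, -0.0]
contact_force: [-0.2, 0.8, 0.7]
grip_width: 80.1
grasp_force: 0.0
```

Emit:
{"name": "move_arm", "arguments": {
  "plan": [
    [[0, 0, -0.4], 0, 80],
    [[0, 0, -0.75], 0, 80],
    [[0, 0, -0.872], 0, 80],
    [[0, 0, -0.872], 0, 80],
    [[0, 0, -0.872], 0, 38]
  ]
}}

```text
clock: 8.7
tool_pos: [657.5, 81.8, 13.7]
eef_rot: [1.0, 0.0, 0.001, 0.0]
contact_force: [0.4, 0.6, 0.3]
grip_width: 63.6
grasp_force: 0.0
```

Emit:
{"name": "move_arm", "arguments": {
  "plan": [
    [[0, 0, 0], 0, 38],
    [[0, 0, 0], 0, 38],
    [[0, 0, 0], 0, 38],
    [[0, 0, 0], 0, 38],
    [[0, 0, 0], 0, 38]
  ]
}}

```text
clock: 9.32
tool_pos: [657.6, 82.0, 14.1]
eef_rot: [1.0, 0.0, 0.001, -0.0]
contact_force: [-0.6, -0.1, 6.6]
grip_width: 42.6
grasp_force: 31.2
```

Emit:
{"name": "move_arm", "arguments": {
  "plan": [
    [[0, 0, 0.2], 0, 38],
    [[0, 0, 0.6], 0, 38],
    [[0, 0, 1.1], 0, 38],
    [[0, 0, 1.4], 0, 38],
    [[0, 0, 1.4], 0, 38]
  ]
}}

```text
clock: 9.95
tool_pos: [657.8, 81.9, 98.7]
eef_rot: [1.0, 0.0, 0.002, 0.0]
contact_force: [-0.6, 0.5, -1.9]
grip_width: 42.6
grasp_force: 30.7
```

Emit:
{"name": "move_arm", "arguments": {
  "plan": [
    [[-0.15, 0.45, 0], 0, 38],
    [[-0.35, 1.15, 0], 0, 38],
    [[-0.55, 1.85, 0], 0, 38],
    [[-0.8, 2.65, 0], 0, 38],
    [[-1.005, 3.377, 0], 0, 38]
  ]
}}

```text
clock: 10.58
tool_pos: [594.7, 285.7, 95.3]
eef_rot: [1.0, 0.0, -0.002, 0.0]
contact_force: [-0.8, -1.0, -0.8]
grip_width: 42.4
grasp_force: 30.7
```

Emit:
{"name": "move_arm", "arguments": {
  "plan": [
    [[0, 0, -0.2], 0, 38],
    [[0, 0, -0.6], 0, 38],
    [[0, 0, -1.0], 0, 38],
    [[0, 0, -1.25], 0, 38],
    [[0, 0, -1.25], 0, 38]
  ]
}}

```text
clock: 11.2
tool_pos: [595.3, 283.4, 19.9]
eef_rot: [1.0, -0.0, -0.002, 0.001]
contact_force: [0.4, -0.3, -0.6]
grip_width: 42.1
grasp_force: 30.7
```

Emit:
{"name": "move_arm", "arguments": {
  "plan": [
    [[0, 0, 0], 0, 38],
    [[0, 0, -0.06], 0, 38],
    [[0, 0, -0.11], 0, 38],
    [[0, 0, -0.135], 0, 38],
    [[0, 0, -0.135], 0, 38]
  ]
}}

```text
clock: 11.82
tool_pos: [596.4, 284.5, 13.9]
eef_rot: [1.0, 0.0, -0.0, 0.0]
contact_force: [-0.6, -0.1, -0.1]
grip_width: 42.6
grasp_force: 30.7
```

```bash
python3 -c "
from h import *
shot('wrist','w3'); s=manip.state(); print(s['tool_pos'],s['contact_force'],s['grip_width'])"
```

```text
[596.4816371  284.52728407  13.94344024] [ 0.29700789 -0.20125141  0.08154982] 42.88151580388867
```

View pics/w3.png

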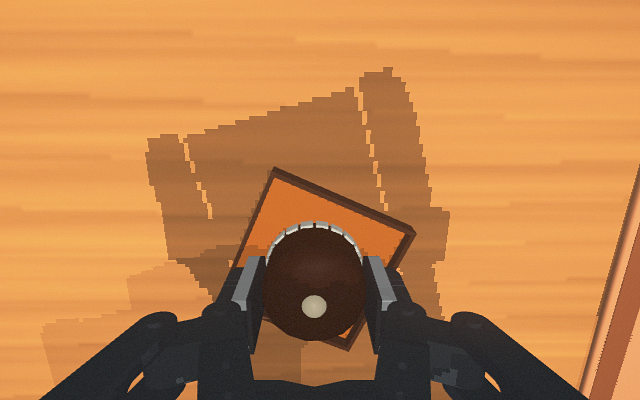

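Round_2 is between the pads inside box_2's walls, with the case arc at (314,222) and the rim centre at about (311,259). I'm releasing it.

Emit:
{"name": "move_arm", "arguments": {
  "plan": [
    [[0, 0, -0.012], 0, 40],
    [[0, 0, -0.012], 0, 46],
    [[0, 0, -0.012], 0, 55],
    [[0, 0, -0.012], 0, 62],
    [[0, 0, -0.012], 0, 62]
  ]
}}

```text
clock: 12.5
tool_pos: [596.6, 284.5, 13.3]
eef_rot: [1.0, 0.0, 0.0, -0.0]
contact_force: [-1.0, 0.5, 0.1]
grip_width: 62.3
grasp_force: 0.0
```

Emit:
{"name": "move_arm", "arguments": {
  "plan": [
    [[0, 0, 0.1], 0, 62],
    [[0, 0, 0.5], 0, 62],
    [[0, 0, 1.0], 0, 62],
    [[0, 0, 1.4], 0, 62],
    [[0, 0, 1.4], 0, 62]
  ]
}}

```text
clock: 13.12
tool_pos: [598.2, 285.1, 99.8]
eef_rot: [1.0, 0.0, 0.003, -0.001]
contact_force: [-0.4, 0.3, 0.0]
grip_width: 62.0
grasp_force: 0.0
```

Emit:
{"name": "move_arm", "arguments": {
  "plan": [
    [[-0.13, -0.9, 0], 0, 62],
    [[-0.26, -1.8, 0], 0, 62],
    [[-0.4, -2.7, 0], 0, 62],
    [[-0.53, -3.6, 0], 0, 62],
    [[-0.66, -4.5, 0], 0, 62]
  ]
}}

```text
clock: 13.75
tool_pos: [555.9, 13.0, 96.2]
eef_rot: [1.0, 0.0, -0.001, -0.0]
contact_force: [0.6, 1.0, -0.2]
grip_width: 62.0
grasp_force: 0.0
```

Emit:
{"name": "move_arm", "arguments": {
  "plan": [
    [[-0.108, -0.733, 0], 0, 62],
    [[-0.108, -0.733, -0.2], 0, 62],
    [[-0.108, -0.733, -0.5], 0, 62],
    [[-0.108, -0.733, -0.6], 0, 62],
    [[-0.108, -0.733, -0.6], 0, 62]
  ]
}}

```text
clock: 14.38
tool_pos: [549.9, -28.5, 60.3]
eef_rot: [1.0, 0.001, -0.001, -0.0]
contact_force: [-0.7, 0.3, -1.1]
grip_width: 61.9
grasp_force: 0.0
```

Emit:
{"name": "move_arm", "arguments": {
  "plan": [
    [[0, 0, -0.3], 0, 62],
    [[0, 0, -0.65], 0, 62],
    [[0, 0, -0.803], 0, 62],
    [[0, 0, -0.803], 0, 62],
    [[0, 0, -0.803], 0, 28]
  ]
}}

```text
clock: 15.0
tool_pos: [551.0, -29.4, 13.7]
eef_rot: [1.0, 0.0, 0.001, 0.0]
contact_force: [0.3, -0.2, -0.8]
grip_width: 45.0
grasp_force: 0.0
```

Emit:
{"name": "move_arm", "arguments": {
  "plan": [
    [[0, 0, 0], 0, 28],
    [[0, 0, 0], 0, 28],
    [[0, 0, 0], 0, 28],
    [[0, 0, 0], 0, 28]
  ]
}}

```text
clock: 15.5
tool_pos: [551.1, -29.6, 14.0]
eef_rot: [1.0, 0.0, 0.001, 0.0]
contact_force: [-0.5, 0.3, 5.1]
grip_width: 32.1
grasp_force: 30.1
```

Emit:
{"name": "move_arm", "arguments": {
  "plan": [
    [[0, 0, 0.2], 0, 28],
    [[0, 0, 0.6], 0, 28],
    [[0, 0, 1.1], 0, 28],
    [[0, 0, 1.4], 0, 28],
    [[0, 0, 1.4], 0, 28]
  ]
}}

```text
clock: 16.12
tool_pos: [551.5, -29.8, 98.8]
eef_rot: [1.0, 0.0, 0.002, 0.001]
contact_force: [0.3, 0.9, -0.8]
grip_width: 32.4
grasp_force: 30.0
```

Emit:
{"name": "move_arm", "arguments": {
  "plan": [
    [[-0.2, 0.35, 0], 0, 28],
    [[-0.6, 1.0, 0], 0, 28],
    [[-1.0, 1.7, 0], 0, 28],
    [[-1.4, 2.4, 0], 0, 28],
    [[-1.8, 3.1, 0], 0, 28]
  ]
}}

```text
clock: 16.75
tool_pos: [439.2, 158.3, 96.0]
eef_rot: [1.0, 0.0, -0.002, 0.0]
contact_force: [0.6, 0.6, -0.7]
grip_width: 32.2
grasp_force: 30.0
```

Emit:
{"name": "move_arm", "arguments": {
  "plan": [
    [[-0.35, 0.6, 0], 0, 28],
    [[-0.598, 1.0, 0], 0, 28],
    [[-0.598, 1.0, -0.3], 0, 28],
    [[-0.598, 1.0, -0.8], 0, 28],
    [[-0.598, 1.0, -1.2], 0, 28]
  ]
}}

```text
clock: 17.38
tool_pos: [403.9, 217.0, 23.5]
eef_rot: [1.0, 0.001, -0.002, 0.0]
contact_force: [-0.3, -0.6, -0.7]
grip_width: 32.5
grasp_force: 30.0
```

Emit:
{"name": "move_arm", "arguments": {
  "plan": [
    [[0, 0, -0.05], 0, 28],
    [[0, 0, -0.1], 0, 28],
    [[0, 0, -0.15], 0, 28],
    [[0, 0, -0.19], 0, 28],
    [[0, 0, -0.19], 0, 28]
  ]
}}

```text
clock: 18.0
tool_pos: [406.7, 216.5, 13.9]
eef_rot: [1.0, 0.0, 0.0, -0.0]
contact_force: [0.5, -0.5, -1.2]
grip_width: 32.6
grasp_force: 30.0
```

```bash
python3 -c "
from h import *
shot('wrist','w4'); s=manip.state(); print(s['tool_pos'],s['contact_force'],s['grip_width'])"
```

```text
[406.72026809 216.48505543  13.88115931] [-0.43803271 -0.84065105 -0.38903293] 32.237799425249534
```

View pics/w4.png

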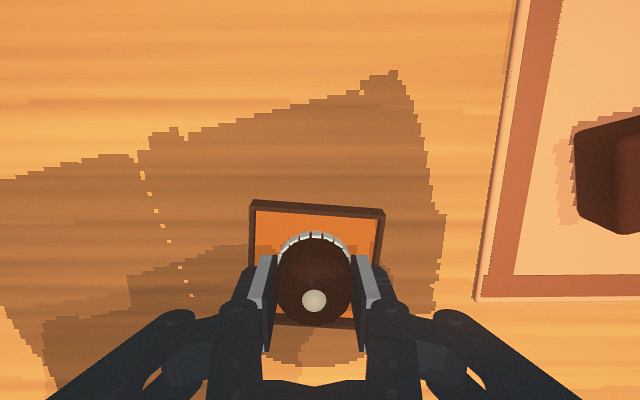

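Round_3 sits centred over box_3's floor (box columns 250–383, chocolate at column 314). I'm lowering it the last bit and releasing.

Emit:
{"name": "move_arm", "arguments": {
  "plan": [
    [[0, 0, -0.012], 0, 28],
    [[0, 0, -0.012], 0, 35],
    [[0, 0, -0.012], 0, 42],
    [[0, 0, -0.012], 0, 52],
    [[0, 0, -0.012], 0, 52]
  ]
}}

```text
clock: 18.68
tool_pos: [406.5, 216.5, 12.9]
eef_rot: [1.0, 0.0, -0.0, -0.0]
contact_force: [-0.6, 0.0, -0.1]
grip_width: 52.0
grasp_force: 0.0
```

Emit:
{"name": "move_arm", "arguments": {
  "plan": [
    [[0, 0, 0.1], 0, 52],
    [[0, 0, 0.5], 0, 52],
    [[0, 0, 1.0], 0, 52],
    [[0, 0, 1.4], 0, 52],
    [[0, 0, 1.4], 0, 52]
  ]
}}

```text
clock: 19.3
tool_pos: [407.6, 216.8, 98.7]
eef_rot: [1.0, 0.0, 0.002, -0.001]
contact_force: [0.1, -0.9, -0.9]
grip_width: 52.0
grasp_force: 0.0
```

Emit:
{"name": "move_arm", "arguments": {
  "plan": [
    [[0.5, -0.45, 0], 0, 52],
    [[1.0, -0.9, 0], 0, 52],
    [[1.5, -1.35, 0], 0, 52],
    [[2.0, -1.8, 0], 0, 52],
    [[2.461, -2.212, 0], 0, 52]
  ]
}}

```text
clock: 19.92
tool_pos: [554.5, 82.7, 95.8]
eef_rot: [1.0, -0.0, -0.001, -0.0]
contact_force: [0.8, -0.2, 0.2]
grip_width: 52.3
grasp_force: 0.0
```

Emit:
{"name": "move_arm", "arguments": {
  "plan": [
    [[0, 0, -0.2], 0, 52],
    [[0, 0, -0.6], 0, 52],
    [[0, 0, -1.0], 0, 52],
    [[0, 0, -1.3], 0, 52],
    [[0, 0, -1.395], 0, 52]
  ]
}}

```text
clock: 20.55
tool_pos: [552.5, 84.3, 11.5]
eef_rot: [1.0, 0.001, -0.002, -0.0]
contact_force: [0.3, -0.1, -0.5]
grip_width: 51.8
grasp_force: 0.0
```

Emit:
{"name": "move_arm", "arguments": {
  "plan": [
    [[0, 0, 0], 0, 52],
    [[0, 0, 0], 0, 18],
    [[0, 0, 0], 0, 18],
    [[0, 0, 0], 0, 18],
    [[0, 0, 0], 0, 18]
  ],
  "force": 20
}}

```text
clock: 21.18
tool_pos: [554.8, 83.8, 14.1]
eef_rot: [1.0, 0.0, 0.001, 0.0]
contact_force: [-1.4, 0.5, 5.4]
grip_width: 22.5
grasp_force: 19.9
```

Emit:
{"name": "move_arm", "arguments": {
  "plan": [
    [[0, 0, 0], 0, 18],
    [[0, 0, 0], 0, 18]
  ]
}}

```text
clock: 21.42
tool_pos: [554.8, 83.8, 14.1]
eef_rot: [1.0, 0.0, 0.001, -0.0]
contact_force: [-1.1, -0.8, 6.2]
grip_width: 22.3
grasp_force: 19.9
```

Emit:
{"name": "move_arm", "arguments": {
  "plan": [
    [[0, 0, 0.15], 0, 18],
    [[0, 0, 0.5], 0, 18],
    [[0, 0, 1.0], 0, 18],
    [[0, 0, 1.4], 0, 18],
    [[0, 0, 1.4], 0, 18]
  ]
}}

```text
clock: 22.05
tool_pos: [555.5, 83.8, 99.1]
eef_rot: [1.0, 0.0, 0.002, 0.0]
contact_force: [0.6, 0.8, -0.4]
grip_width: 22.5
grasp_force: 19.7
```

Emit:
{"name": "move_arm", "arguments": {
  "plan": [
    [[-0.16, -0.4, 0], 0, 18],
    [[-0.43, -1.1, 0], 0, 18],
    [[-0.74, -1.9, 0], 0, 18],
    [[-1.05, -2.7, 0], 0, 18],
    [[-1.36, -3.5, 0], 0, 18]
  ]
}}

```text
clock: 22.68
tool_pos: [471.4, -127.3, 96.3]
eef_rot: [1.0, 0.0, -0.001, -0.0]
contact_force: [1.4, -1.1, -0.5]
grip_width: 22.6
grasp_force: 19.7
```

Emit:
{"name": "move_arm", "arguments": {
  "plan": [
    [[-0.3, -0.8, 0], 0, 18],
    [[-0.55, -1.5, 0], 0, 18],
    [[-0.795, -2.04, 0], 0, 18],
    [[-0.795, -2.04, -0.3], 0, 18],
    [[-0.795, -2.04, -0.7], 0, 18]
  ]
}}

```text
clock: 23.3
tool_pos: [424.4, -249.3, 54.3]
eef_rot: [1.0, -0.001, 0.0, 0.0]
contact_force: [0.9, 0.3, -0.8]
grip_width: 22.5
grasp_force: 19.7
```

Emit:
{"name": "move_arm", "arguments": {
  "plan": [
    [[0, 0, -0.3], 0, 18],
    [[0, 0, -0.5], 0, 18],
    [[0, 0, -0.6], 0, 18],
    [[0, 0, -0.69], 0, 18],
    [[0, 0, -0.69], 0, 18]
  ]
}}

```text
clock: 23.92
tool_pos: [425.0, -248.6, 13.8]
eef_rot: [1.0, 0.0, 0.0, 0.0]
contact_force: [0.6, 0.7, -0.5]
grip_width: 22.8
grasp_force: 19.7
```

```bash
python3 -c "
from h import *
shot('wrist','w5'); s=manip.state(); print(s['tool_pos'],s['contact_force'],s['grip_width'])"
```

```text
[ 425.06182713 -248.68400013   14.02444581] [-0.47934596 -0.65616114 -0.02103819] 22.695472084233636
```

View pics/w5.png

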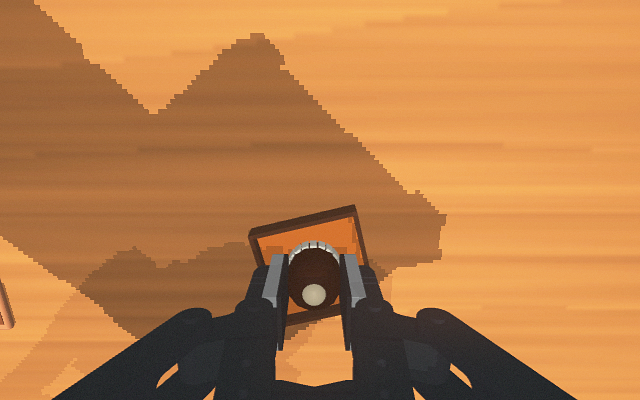

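Round_4 is over box_4's floor: chocolate at column 314, box about columns 250–370. I'm setting it down.

Emit:
{"name": "move_arm", "arguments": {
  "plan": [
    [[0, 0, -0.014], 0, 18],
    [[0, 0, -0.014], 0, 25],
    [[0, 0, -0.014], 0, 32],
    [[0, 0, -0.014], 0, 42],
    [[0, 0, -0.014], 0, 42]
  ]
}}

```text
clock: 24.6
tool_pos: [424.9, -248.6, 13.0]
eef_rot: [1.0, 0.0, 0.0, 0.0]
contact_force: [0.8, 0.5, -0.0]
grip_width: 41.9
grasp_force: 0.0
```

Emit:
{"name": "move_arm", "arguments": {
  "plan": [
    [[0, 0, 0.1], 0, 42],
    [[0, 0, 0.5], 0, 42],
    [[0, 0, 1.0], 0, 42],
    [[0, 0, 1.6], 0, 42],
    [[0, 0, 2.2], 0, 42]
  ]
}}

```text
clock: 25.22
tool_pos: [424.7, -248.4, 146.4]
eef_rot: [1.0, 0.0, -0.0, -0.0]
contact_force: [-0.0, 0.1, -0.5]
grip_width: 42.3
grasp_force: 0.0
```

Emit:
{"name": "move_arm", "arguments": {
  "plan": [
    [[0, -0.8, 0.4], 0, 42],
    [[0, -1.6, 0.8], 0, 42],
    [[0, -2.2, 1.0], 0, 42],
    [[0, -2.2, 1.0], 0, 42],
    [[0, -2.2, 1.0], 0, 42]
  ]
}}

```text
clock: 25.85
tool_pos: [424.1, -379.2, 204.5]
eef_rot: [1.0, 0.0, -0.001, -0.001]
contact_force: [0.4, 0.0, -0.5]
grip_width: 42.0
grasp_force: 0.0
```

```bash
python3 - <<'E'
from h import *
f=shot('top','top2'); im=cv2.imread('pics/top2.png')
cv2.imwrite('pics/crop2.png',cv2.resize(im[120:300,190:445],None,fx=3.1,fy=3.1,interpolation=cv2.INTER_CUBIC))
E
```

```text
(no output)
```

View pics/crop2.png

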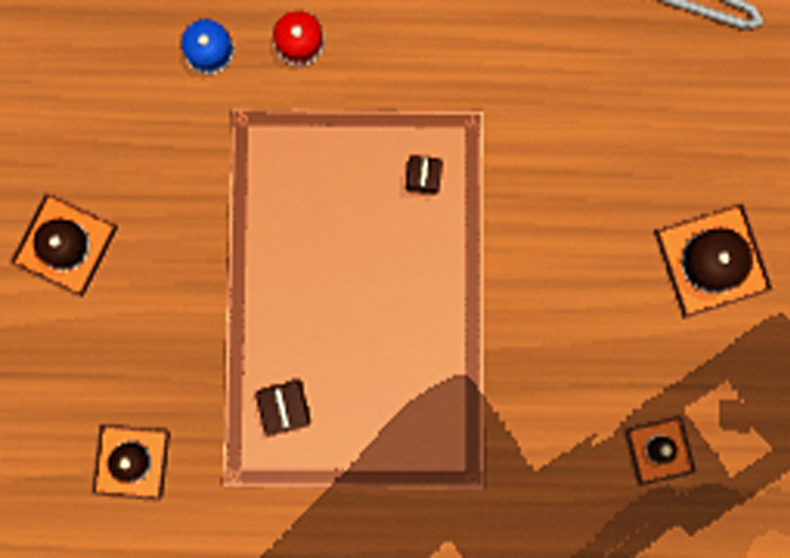

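All four rounds stand upright in their boxes, at (720,260), (61,244), (128,462) and (661,450). The squares at (424,174) and (283,407) haven't moved, and the arm is clear.

```bash
python3 -c "
from h import *
print(manip.hand_in())"
```

```text
the job is handed in; nothing more can be done
None
```

All four round chocolates are packed largest to smallest, upright in their matching boxes, with both square chocolates unmoved on the tray; I handed the job in at about 26 s, and it returned no verdict.

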